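# Balance the rocking polisher with the other full tin

### The job

The rocking polisher already carries one full tin of rivets, and its carrier hangs down on that side. Of the three closed, look-alike tins in the wooden tray only one is just as full: feel which one by its weight (nudge or lift it) and set it gently, flat, in the empty seat so that the carrier comes to rest hanging level. Leave the tin that is already loaded in its seat and do not disturb the mug, the pen pot or the oil can.

Things in the scene. Friction and masses are not known exactly. Their poses are not given: they have to be found in the camera images.
- bay_tray: Shallow wooden tray, fixed, 326 x 146 mm; origin under its centre. Three bays in a row along its x axis, which points roughly away from the robot. Floor 5 mm thick; walls and ribs 8 mm thick, tops 13 mm above the desk. Each bay is 98 mm (tray x) by 130 mm (tray y) inside and holds one loose, closed, dark red flat tin. The three tins look alike.
- bay_1 (a point): Floor centre of the nearest bay, 5 mm above the desk; axes as the tray's. Each bay's tin is 92 mm along tray x, 62 to 66 mm along tray y, 22 mm high (top 27 mm above the desk), within 4 mm of the bay's centre and 0.05 rad of square: about 32 mm of bare floor on either side along tray y for fingers, or to nudge it along. Lids stay shut.
- bay_2 (a point): Floor centre of the middle bay, 106 mm from bay_1. Of the three tins one is full, 0.60 kg; the other two are part used, 0.11 to 0.19 kg each. Which bay holds the full one changes and cannot be seen. All slide on the wood with the same ordinary friction, so pushing the full one takes about three times the force or more (roughly 2 to 5 N against 1 N or less).
- bay_3 (a point): Floor centre of the farthest bay, 106 mm from bay_2; its tin as in the others.
- polisher: Bench machine, fixed: grey motor base 200 x 136 x 46 mm, knob and switch on its front (-x) end; origin under its centre. Two brackets at y = +-58 mm (outside 66 mm, tops 112 mm above the desk, 44 mm long) carry the carrier on a pivot along y through the centre, 102 mm above the desk. It is off; nothing on it is to be operated.
- carrier (a joint): Swing in rad of the carrier, a steel tray 276 x 86 mm slung under the pivot: 0 level, + the loaded (far) end down, at most 0.09 either way; it starts loaded end down. It swings freely with weak rubber centring: with a full tin (0.60 kg) in each seat it rests level, with less on one side it hangs on the stop.
- empty_seat (a point): Floor centre of the empty seat, on the carrier, 85 mm from the pivot line towards the front (-x) end: 70 mm above the desk when level, about 8 mm higher at the start. x along the carrier, z out of its floor. 100 mm long between end wall (11 mm high) and rubber rib (9 mm); 80 mm wide between edges 4 mm high. A tin lies in it with its 92 mm along x.
- loaded_seat (a point): Centre of the floor of the loaded seat, the same on the far side of the pivot, 85 mm from the pivot line.
- loaded_tin: The full tin already loaded (0.60 kg, dark red, 92 x 66 x 22 mm, like the others), lying in the loaded seat; origin under its centre, z up, its long axis is y.
- pen_pot_1: Dark pen pot with pens, 82 mm across, 171 mm high, to the left; origin under its centre. Leave it alone.
- mug_1: White mug, 83 x 115 x 86 mm, to the right; origin under its centre. Leave it alone.
- oil_can: Small white oil can with a dark band and a thin spout, 38 mm across, 118 mm high, behind the work; origin under its centre. Leave it alone.

How it is judged:
By the outcome, as a careful person would: the job done as asked, in the order asked, and still so for the second after the job is handed in, with the robot touching nothing.
It also fails if it takes over 67 s, if anything falls off the work surface, if the arm or the gripper's body presses on something with over 40 N, if the wrist force passes 120 N, or if a joint passes its speed limit or range.

### The arm

A 7-joint arm with a two-finger parallel gripper is mounted at the origin on a cart in front of the work surface, level with it; the furniture and walls round the work are solid. World frame = base frame: x ahead of the robot, y to its left, z up, the work surface at z = 0. Lengths are in m, angles in rad, forces in N, time in s.
With the tool pointing down it reaches from about 0.35 to 0.9 m from the base axis. Payload 8.1 kg.
Tool frame: the origin (TCP) lies midway between the tips of the shut fingers; the grasp point (between the pads) lies 19 mm behind it; x points along the fingers, y is the direction in which the jaws open and shut, and the axes are right-handed (so a half turn about x gives the same grasp; the last joint's range is limited). The gripper opens to 85 mm and grips with 20 to 120 N. Pads are 22 mm wide; open, the fingers measure 114 mm over their backs; the gripper's body (76 mm by 85 mm) begins 54 mm behind the grasp point. The pads swing forward as they close: fully open they stand 13 mm farther back than shut.
Start: joints at [1.166, 0.434, 0.025, 1.573, -0.012, 1.134, -0.075], TCP at [0.186, -0.597, 0.231] pointing down, gripper open.
Joint ranges: [-2.62, 2.62], [-0.44, 2.09], [-1.27, 1.32], [0.08, 2.57], [-1.32, 4.46], [0.12, 2], [-2.74, 2.74]. Speed limits (rad/s): [2.22, 2.22, 3.01, 3.01, 3.14, 3.14, 3.14].

### API

Orientations are given as a rotation vector (axis times angle).
In Python, from station import arm gives the robot as it stands.
- The arm moves only by the shell command python3 -m pendant 'ROWS'. ROWS is JSON, a list of rows, each a list of 5 numbers: the gripper's target within -1 to 1 (fully open at 1, half-way at 0, shut at -1), then the shift along the tool's x, y, z in mm, then the turn about the tool's x in degrees. A call has 1 to 20 rows; each row is the pose to reach, as a shift and turn from the pose commanded when the call began, along the tool's axes at that moment; what a row does not reach only later rows make up. A row lasts 1/10 s, in which the tool goes at most 50 mm and 8.59 degrees, less where a joint would pass 70% of its speed; a pose out of reach is approached as far as the arm can. A call with a gripper value outside its range is refused whole. The fingers move at their own pace and stop on an object; the grip force is fixed at half the most. Time passes only in rows, so rows that repeat a pose let the fingers close. It gives the time, the measured TCP pose, the force and the opening at its end, in the units of the state.
- arm.state(): the state, without advancing time (a new reading comes with each control period).
- arm.snapshot(name): name is "scene" or "top"; returns a dict with "frame" (420x560x3 uint8, red, green, blue), "z_map" (420x560 float32, m along the optical axis (not along the pixel's ray), 0 where there is no reading), "mtx" (3x3 intrinsics, pixels), "dist" ([k1, k2, p1, p2, k3] as OpenCV has them; the pictures are not rectified), "xyz" and "rotation" of the camera in the world. Camera axes: x right, y up, looking along -z (the intrinsics and any distortion apply to the point x, -y, -z); pixel columns grow to the right and rows downward; lengths in m; the calibration is good to about 2 mm. A picture is of the moment at which its call begins.
- arm.hand_in(): hands the job in, once; it reports no verdict.
The state is a dict: "clock": time; "joint_pos": joint angles; "dq": joint speeds; "joint_efforts": joint torques, N m; "ee_pos": TCP position; "ee_rot": TCP orientation; "contact_force": force on the tool from outside, world axes, zero at the start; "torque": the same for the moment, N m; "gripper_width": finger opening in m.
Only numpy, scipy, OpenCV 4.12 (cv2) and the standard library are available. Lean on these libraries where they do the work, as an engineer would, in place of code of your own. Each camera call takes 0.05 s, during which the arm holds its last target.

## Working session

There is one attempt and no reset: what is moved stays moved. The work goes in short steps, Python scripts to look and compute and a shell command to move; the robot and the scene stay as the last step left them, time stands still between calls to the robot, and variables do not carry over. Pictures are saved under pics/ and viewed, and the job is handed in when it is done.

```bash
ls; mkdir -p pics
python3 - <<'E'
from station import arm
import cv2, numpy as np
s=arm.state()
for k,v in s.items(): print(k,np.round(v,4))
for n in ("scene","top"):
    d=arm.snapshot(n)
    np.savez(f"{n}0.npz",**d)
    cv2.imwrite(f"pics/{n}0.png",d["frame"][...,::-1])
    print(n,np.round(d["mtx"],1).tolist(),d["dist"],d["xyz"],np.round(d["rotation"],3).tolist())
E
```

```text
pics
clock 0.0
joint_pos [ 1.1664  0.4353  0.025   1.5741 -0.0116  1.134  -0.0751]
dq [ 0.0022 -0.0003  0.0006 -0.0009 -0.0012  0.     -0.0011]
joint_efforts [ 4.00000e-04 -6.70468e+01  1.02500e+00 -3.16206e+01  1.54000e-02
  1.26000e-02 -0.00000e+00]
ee_pos [ 0.1856 -0.5963  0.2305]
ee_rot [ 2.0593  0.3148 -2.0601]
contact_force [-0.2253 -0.5681  0.5278]
torque [0.0123 0.035  0.0121]
gripper_width 0.0854
scene [[380.6, 0.0, 274.7], [0.0, 380.6, 203.3], [0.0, 0.0, 1.0]] [-0.09386676  0.          0.          0.          0.        ] [0.03207625 0.32808444 0.65607126] [0.542, -0.862, -1.93]
top [[499.1, 0.0, 270.0], [0.0, 499.1, 207.5], [0.0, 0.0, 1.0]] [-0.11015153  0.          0.          0.          0.        ] [0.30749954 0.03923579 1.60941646] [0.149, -0.164, -1.572]
```

View pics/scene0.png

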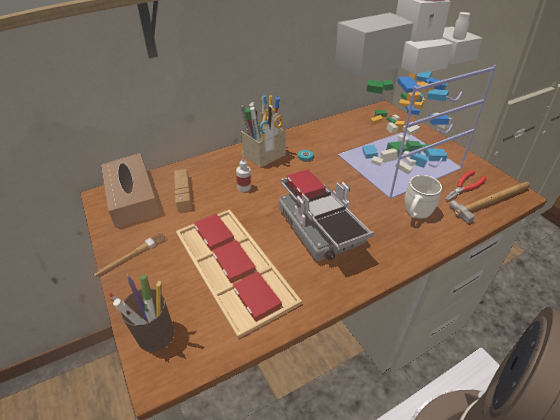

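View pics/top0.png

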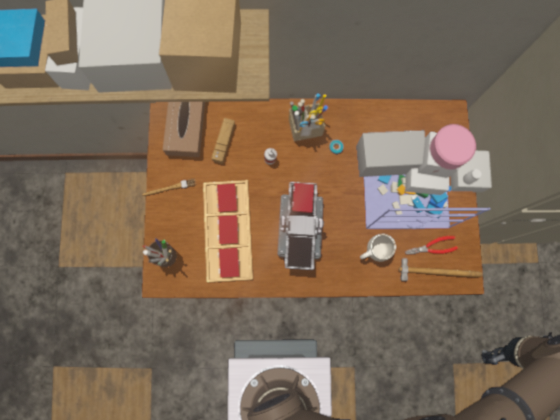

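The scene view shows the tray with three red tins at about (257,297), (235,262) and (214,232). The polisher is at (325,215), with its black empty seat at (343,229) and the loaded tin at (305,184). Top view agrees: tins at (229,262), (228,231), (227,198); empty seat at (300,252).

```bash
cat > h.py <<'E'
import numpy as np, cv2
from scipy.spatial.transform import Rotation as R
def ray(d,uv):
    uv=np.asarray(uv,float).reshape(-1,1,2)
    n=cv2.undistortPoints(uv,d["mtx"],d["dist"])[:,0]
    v=np.c_[n[:,0],-n[:,1],-np.ones(len(n))]
    return np.asarray(d["xyz"]),R.from_rotvec(d["rotation"]).apply(v)
def onplane(d,uv,z):
    o,v=ray(d,uv); t=(z-o[2])/v[:,2]; return o+t[:,None]*v
def cloud(d):
    h,w=d["z_map"].shape
    u,v=np.meshgrid(np.arange(w),np.arange(h))
    o,r=ray(d,np.stack([u,v],-1).reshape(-1,2))
    return (o+r*d["z_map"].reshape(-1,1)).reshape(h,w,3)
E
python3 - <<'E'
from h import *
for n in ("scene","top"):
    d=dict(np.load(f"{n}0.npz")); hsv=cv2.cvtColor(d["frame"],cv2.COLOR_RGB2HSV)
    P=cloud(d)
    m=(((hsv[...,0]<8)|(hsv[...,0]>172))&(hsv[...,1]>140)&(hsv[...,2]>50)).astype(np.uint8)
    k,lab,st,c=cv2.connectedComponentsWithStats(m)
    for i in range(1,k):
        if st[i,4]<150: continue
        pz=P[lab==i]; pz=pz[np.isfinite(pz).all(1)]
        print(n,c[i].round(1),st[i,4],"cloud med",np.median(pz,0).round(4))
        top=pz[pz[:,2]>np.median(pz[:,2])-0.004]
        r=cv2.minAreaRect((top[:,:2]*1000).astype(np.float32)); print("   rect mm",np.round(r[0],1),np.round(r[1],1),round(r[2],1), "z",top[:,2].mean().round(4))
    # tray wood: light mask
    for z0,z1 in ((0.008,0.017),):
        pass
    a=P[(P[...,2]>0.05)&(P[...,2]<0.13)&(P[...,0]>0.3)&(P[...,0]<0.8)&(abs(P[...,1])<0.2)]
    r=cv2.minAreaRect((a[:,:2]*1000).astype(np.float32)); print("polisher upper",len(a),np.round(r[0],1),np.round(r[1],1),r[2])
E
```

```text
scene [305.5 181.1] 514 cloud med [ 0.6485 -0.0774  0.0845]
   rect mm [351.7  93.9] [ 88.3 787.4] 60.2 z 0.0862
scene [224.6 246.8] 1732 cloud med [0.5949 0.1648 0.027 ]
   rect mm [366.6 211.8] [100.5 701.1] 79.0 z 0.0315
scene [257.2 295.5] 1231 cloud med [0.4446 0.1594 0.0278]
   rect mm [261.3 215.3] [ 83.5 504. ] 73.2 z 0.0306
polisher upper 3821 [614.4 -61.3] [391.7 153.1] 8.544001579284668
top [226.8 197.5] 479 cloud med [0.6597 0.1632 0.0257]
   rect mm [503.6 124. ] [421.8  68.4] 14.2 z 0.0383
top [303.4 197.4] 460 cloud med [ 0.6484 -0.0809  0.0838]
   rect mm [493.4 -41.5] [ 66.9 399.7] 76.0 z 0.0894
top [228.  229.5] 494 cloud med [0.5551 0.1588 0.0261]
   rect mm [450.3 124.3] [324.2  73.4] 18.0 z 0.0347
top [228.8 262.2] 510 cloud med [0.4513 0.155  0.0255]
   rect mm [450.9 155.6] [89.7 57.2] 4.1 z 0.0264
polisher upper 2715 [615.2 -65.9] [391.7 156.1] 8.113119125366211
```

Run:
```python
import cv2
a=cv2.imread("pics/scene0.png"); cv2.imwrite("pics/s_crop.png",cv2.resize(a[150:340,170:390],None,fx=3.5,fy=3.1,interpolation=cv2.INTER_CUBIC))
a=cv2.imread("pics/top0.png"); cv2.imwrite("pics/t_crop.png",cv2.resize(a[170:290,195:340],None,fx=5,fy=5,interpolation=cv2.INTER_CUBIC))
```

```text
(no output)
```

View pics/s_crop.png

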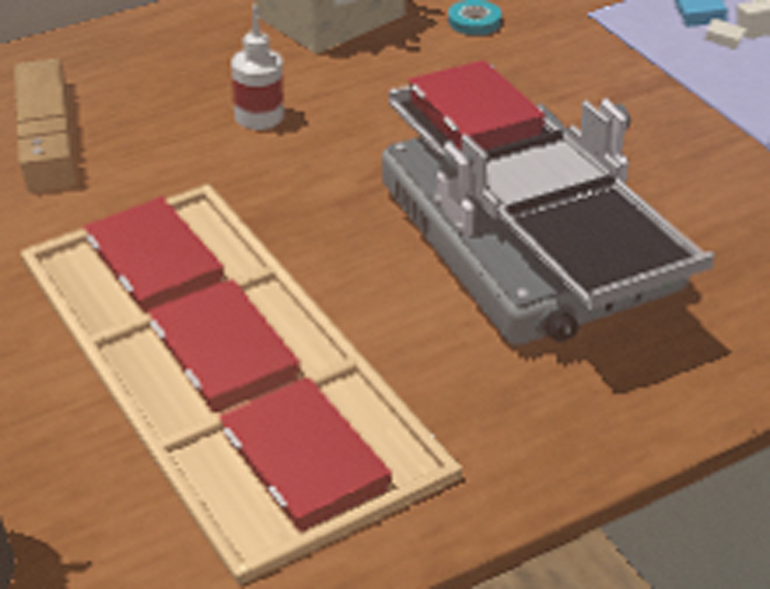

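View pics/t_crop.png

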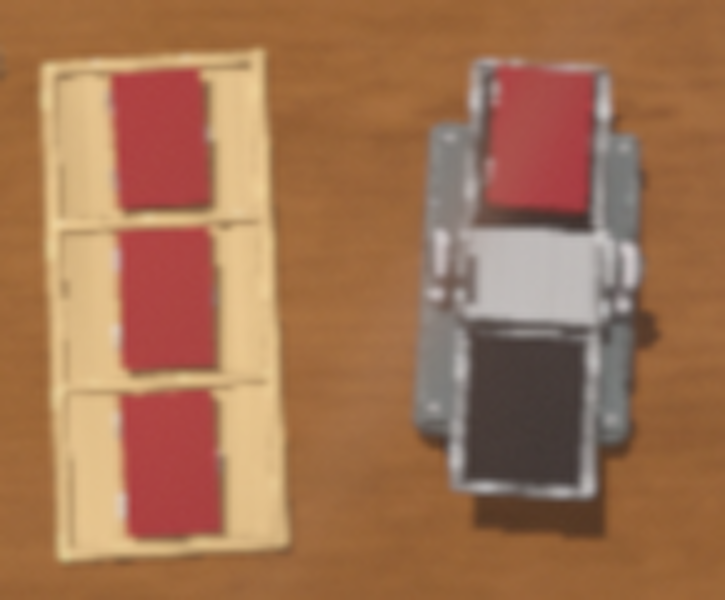

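Run:
```python
from h import *
s=dict(np.load("scene0.npz")); t=dict(np.load("top0.npz"))
for n,d in (("top",t),("scene",s)):
    hsv=cv2.cvtColor(d["frame"],cv2.COLOR_RGB2HSV)
    m=(((hsv[...,0]<8)|(hsv[...,0]>172))&(hsv[...,1]>140)&(hsv[...,2]>(50 if n=="top" else 120))).astype(np.uint8)
    k,lab,st,c=cv2.connectedComponentsWithStats(m,connectivity=4)
    for i in range(1,k):
        if st[i,4]<150: continue
        z=0.084 if (c[i][0]>280) else 0.027
        cs,_=cv2.findContours((lab==i).astype(np.uint8),0,2)
        p=np.argwhere(lab==i)[:,::-1].astype(float)
        w=onplane(d,p,z)[:,:2]*1000
        r=cv2.minAreaRect(w.astype(np.float32))
        print(n,c[i].round(1),"mean",w.mean(0).round(1),"rect",np.round(r[0],1),np.round(r[1],1),round(r[2],1))
def T(l,z): return (onplane(t,np.array(l)/5+[195-.4,170-.4],z)[:,:2]*1000).round(1).tolist()
def S(l,z): return (onplane(s,np.array(l)/[3.5,3.105]+[170-.36,150-.34],z)[:,:2]*1000).round(1).tolist()
print("tray T (nl,nr,fl,fr)",T([(60,558),(288,546),(42,64),(264,52)],.013))
print("tray S",S([(242,578),(460,466),(22,254),(208,186)],.013))
print("base T",T([(415,440),(628,447),(430,125),(638,133)],.046))
print("carrier near T",T([(450,492),(597,497)],.093),"far",T([(472,62),(608,66)],.069))
print("carrier near S",S([(590,303),(712,257)],.093))
print("dark seat T",T([(467,480),(580,487),(478,337),(590,335)],.078))
```

```text
top [226.8 197.5] mean [660.9 163.5] rect [661.1 163. ] [90.1 58.4] 0.8
top [303.4 197.4] mean [646.9 -81. ] rect [645.4 -79.5] [56.6 89.4] 88.6
top [228.  229.5] mean [555.7 158.6] rect [555.9 158.9] [88.1 58.1] 0.3
top [228.8 262.2] mean [450.9 155.4] rect [450.8 155.5] [89.6 57.2] 4.1
scene [305.7 181.1] mean [649.3 -78.3] rect [650.9 -78.2] [62.  85.8] 88.6
scene [213.  229.4] mean [662.9 166.9] rect [664.3 167.5] [95.1 61.8] 3.3
scene [232.9 258.6] mean [557.5 162.2] rect [559.2 163. ] [96.  61.7] 2.2
scene [256.6 294.2] mean [449.5 158.7] rect [452.3 159.2] [93.3 61.8] 4.5
tray T (nl,nr,fl,fr) [[391.9, 226.8], [398.8, 81.8], [715.5, 243.8], [722.7, 97.2]]
tray S [[390.6, 225.7], [402.5, 83.4], [714.3, 244.4], [722.8, 101.3]]
base T [[462.5, 1.1], [457.0, -132.7], [665.0, -10.7], [659.0, -144.6]]
carrier near T [[426.1, -18.6], [422.3, -107.9]] far [[700.8, -37.2], [697.7, -124.0]]
carrier near S [[425.5, -14.6], [423.2, -101.1]]
dark seat T [[434.5, -29.7], [429.6, -99.0], [522.9, -37.8], [523.7, -107.3]]
```

```bash
cat >> h.py <<'E'
def plan(s,target,yaw):
    # target TCP xyz (m), yaw of jaw axis rel. to world y (mod pi)
    A=R.from_rotvec(s["ee_rot"]).as_matrix(); p=np.array(s["ee_pos"])
    d=A.T@(np.array(target)-p)*1000
    yd=np.array([-np.sin(yaw),np.cos(yaw),0])
    a=np.degrees(np.arctan2(yd@A[:,2],yd@A[:,1]))
    a=(a+90)%180-90
    print("shift mm",d.round(1),"turn",round(a,1),"F",np.round(s["contact_force"],2),"w",round(s["gripper_width"],4),"t",s["clock"])
    return A
E
python3 - <<'E'
from h import *
from station import arm
s=arm.state()
A=plan(s,(.451,.157,.15),.055); print(A.round(3))
E
```

```text
shift mm [  81.5 -640.3 -477.3] turn 14.1 F [-0.06  0.22 -0.4 ] w 0.0853 t 0.1
[[-0.001  0.297 -0.955]
 [ 0.001 -0.955 -0.297]
 [-1.    -0.001  0.   ]]
```

```bash
python3 -m pendant '[[1,0,-25,-40,0],[1,0,-50,-80,0],[1,0,-75,-120,0],[1,0,-100,-160,0],[1,0,-130,-195,0],[1,0,-160,-230,0],[1,0,-190,-265,0],[1,0,-225,-295,2],[1,0,-260,-320,4],[1,0,-300,-345,6],[1,0,-340,-370,8],[1,0,-385,-390,10],[1,0,-430,-410,12],[1,0,-475,-430,14],[1,0,-520,-450,14],[1,0,-565,-462,14],[1,0,-605,-472,14],[1,0,-635,-477,14],[1,0,-640,-477,14],[1,0,-640,-477,14]]'
python3 - <<'E'
from h import *
from station import arm
s=arm.state()
A=plan(s,(.451,.157,.10),.06); print(A.round(3), s["ee_pos"], np.round(s["joint_pos"],2))
E
```

```text
clock: 2.1
ee_pos: [0.4505, 0.1568, 0.231]
ee_rot: [2.19, 0.065, -2.192]
contact_force: [-0.6, -0.5, 1.0]
gripper_width: 0.0855
shift mm [131.   -0.2  -0.6] turn -0.0 F [-0.59 -0.46  0.96] w 0.0855 t 2.1
[[-0.001  0.06  -0.998]
 [-0.    -0.998 -0.06 ]
 [-1.     0.     0.001]] [0.45049042 0.15677106 0.23100927] [-0.1   0.23 -0.41  1.89  0.11  1.04 -2.07]
```

```bash
python3 -m pendant '[[1,40,0,0,0],[1,85,0,0,0],[1,130,0,0,0],[1,170,0,0,0],[1,200,0,0,0],[1,217,0,0,0],[1,227,0,0,0],[1,227,0,0,0],[0.5,227,0,0,0],[0,227,0,0,0],[-0.5,227,0,0,0],[-0.5,227,0,0,0],[-0.5,227,0,0,0],[-0.5,227,0,0,0],[-0.5,227,0,0,0]]'
```

```text
clock: 3.6
ee_pos: [0.452, 0.1558, 0.0058]
ee_rot: [2.195, 0.062, -2.19]
contact_force: [-1.1, -2.6, 7.0]
gripper_width: 0.0597
```

```bash
python3 -m pendant '[[-0.5,-5,0,0,0],[-0.5,-12,0,0,0],[-0.5,-20,0,0,0],[-0.5,-25,0,0,0],[-0.5,-25,0,0,0],[-0.5,-25,0,0,0],[-0.5,-25,0,0,0]]'
python3 - <<'E'
from station import arm
import cv2,numpy as np
f=[]
for i in range(4):
    d=arm.snapshot("scene"); f.append(arm.state()["contact_force"])
cv2.imwrite("pics/s2.png",cv2.resize(d["frame"][150:360,120:400,::-1],None,fx=2.8,fy=2.8))
print(np.round(f,2), arm.state()["clock"])
E
```

```text
clock: 4.3
ee_pos: [0.4509, 0.1559, 0.0291]
ee_rot: [2.192, 0.063, -2.193]
contact_force: [0.3, 0.4, -2.2]
gripper_width: 0.0597
[[ 0.36  0.62 -0.95]
 [ 0.7  -0.11 -1.96]
 [ 0.03 -0.46 -1.77]
 [ 0.89 -0.9  -2.45]] 4.5
```

View pics/s2.png

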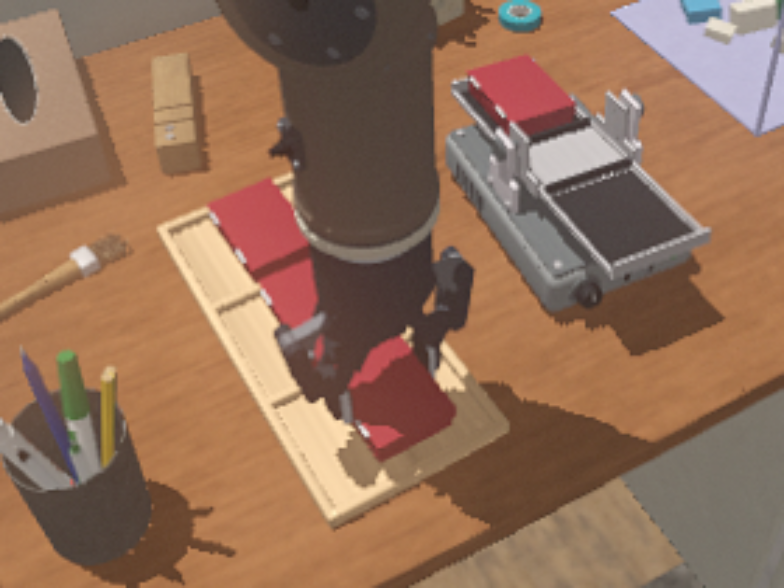

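The tin came up cleanly and reads about 1.8 N, so bay 1 is a light one. I'll put it back and try bay 2.

```bash
python3 -m pendant '[[-0.5,8,0,0,0],[-0.5,17,0,0,0],[-0.5,24,0,0,0],[-0.5,24,0,0,0],[0.2,24,0,0,0],[1,24,0,0,0],[1,24,0,0,0],[1,24,0,0,0],[1,5,0,0,0],[1,-25,0,0,0],[1,-40,0,0,0],[1,-40,0,0,0]]'
python3 - <<'E'
from h import *
from station import arm
s=arm.state()
plan(s,(.4565+.1,.161,.004),.04);print(s["ee_pos"])
E
```

```text
clock: 5.7
ee_pos: [0.4524, 0.1566, 0.0712]
ee_rot: [2.197, 0.064, -2.189]
contact_force: [0.7, -0.0, -1.0]
gripper_width: 0.0857
shift mm [  67.6    1.6 -103.9] turn 1.0 F [ 0.72 -0.04 -1.02] w 0.0857 t 5.7
[0.45239962 0.15661685 0.0712166 ]
```

```bash
python3 -m pendant '[[1,0,0,-30,0],[1,0,1,-70,0],[1,0,2,-98,1],[1,5,2,-105,1],[1,25,2,-105,1],[1,45,2,-105,1],[1,58,2,-105,1],[1,65,2,-105,1],[1,65,2,-105,1],[0.5,65,2,-105,1],[0,65,2,-105,1],[-0.5,65,2,-105,1],[-0.5,65,2,-105,1],[-0.5,65,2,-105,1],[-0.5,65,2,-105,1],[-0.5,65,2,-105,1]]'
python3 -m pendant '[[-0.5,-5,0,0,0],[-0.5,-12,0,0,0],[-0.5,-20,0,0,0],[-0.5,-25,0,0,0],[-0.5,-25,0,0,0],[-0.5,-25,0,0,0],[-0.5,-25,0,0,0]]'
python3 - <<'E'
from station import arm
import cv2,numpy as np
f=[]
for i in range(4):
    d=arm.snapshot("scene"); f.append(arm.state()["contact_force"])
cv2.imwrite("pics/s3.png",cv2.resize(d["frame"][150:360,120:400,::-1],None,fx=2.8,fy=2.8))
print(np.round(f,2), arm.state()["clock"])
E
```

```text
clock: 7.3
ee_pos: [0.5566, 0.1603, 0.0057]
ee_rot: [2.203, 0.044, -2.2]
contact_force: [-1.5, 0.2, 5.2]
gripper_width: 0.0596
clock: 8.0
ee_pos: [0.5557, 0.1599, 0.029]
ee_rot: [2.201, 0.044, -2.202]
contact_force: [0.9, -0.8, -6.1]
gripper_width: 0.0598
[[-0.73  0.25 -5.76]
 [-0.05 -0.1  -5.97]
 [ 0.07 -0.77 -6.26]
 [-0.8  -0.16 -5.81]] 8.2
```

View pics/s3.png

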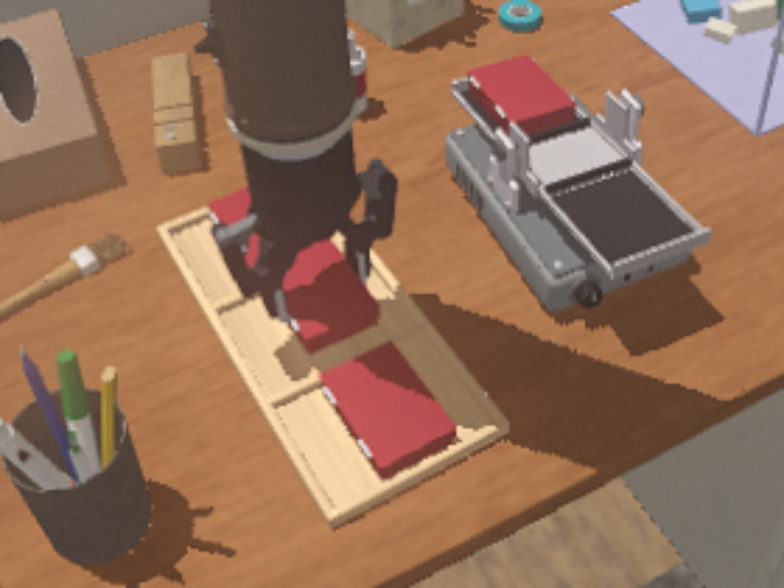

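Bay 2's tin weighs about 5.9 N, so it is the full one. The picture shows tin 1 back in its bay at (388,410) and tin 2 held level at (325,295). Next I'll carry it above the empty seat.

Run:
```python
from h import *
from station import arm
s=arm.state()
plan(s,(.475,-.067,.140),-.060);print(s["ee_pos"])
```

```text
shift mm [-110.9  223.6   89.9] turn 5.7 F [-0.8  -0.16 -5.81] w 0.0596 t 8.2
[0.55579486 0.16002233 0.02902036]
```

```bash
python3 -m pendant '[[-0.5,-15,0,0,0],[-0.5,-40,0,0,0],[-0.5,-70,0,5,0],[-0.5,-95,5,15,0],[-0.5,-108,20,30,1],[-0.5,-111,45,45,2],[-0.5,-111,75,60,3],[-0.5,-111,105,72,4],[-0.5,-111,135,82,5],[-0.5,-111,165,88,6],[-0.5,-111,190,90,6],[-0.5,-111,210,90,6],[-0.5,-111,220,90,6],[-0.5,-111,224,90,6],[-0.5,-111,224,90,6],[-0.5,-111,224,90,6]]'
python3 - <<'E'
from h import *
from station import arm
for n in ("scene","top"):
    d=arm.snapshot(n); np.savez(f"{n}1.npz",**d)
    f=d["frame"][130:290,250:410] if n=="scene" else d["frame"][160:300,230:370]
    cv2.imwrite(f"pics/{n}4.png",cv2.resize(f[...,::-1],None,fx=4 if n=="top" else 3.7,fy=4 if n=="top" else 3.7,interpolation=cv2.INTER_CUBIC))
s=arm.state(); plan(s,(.475,-.067,.140),-.060); print(s["ee_pos"])
E
```

```text
clock: 9.8
ee_pos: [0.4751, -0.066, 0.1405]
ee_rot: [-2.189, 0.069, 2.189]
contact_force: [0.4, 0.3, -6.5]
gripper_width: 0.0597
shift mm [ 0.3  0.9 -0. ] turn -0.2 F [ 0.12 -0.61 -5.37] w 0.0594 t 9.9
[ 0.4750534  -0.0660826   0.14034318]
```

View pics/scene4.png

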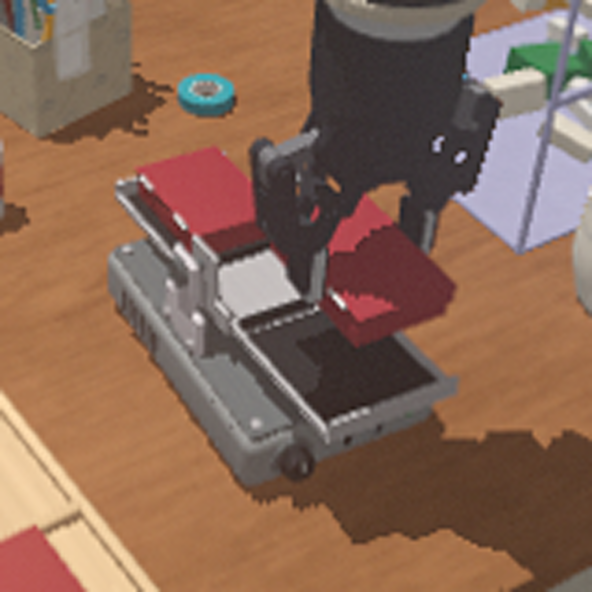

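View pics/top4.png

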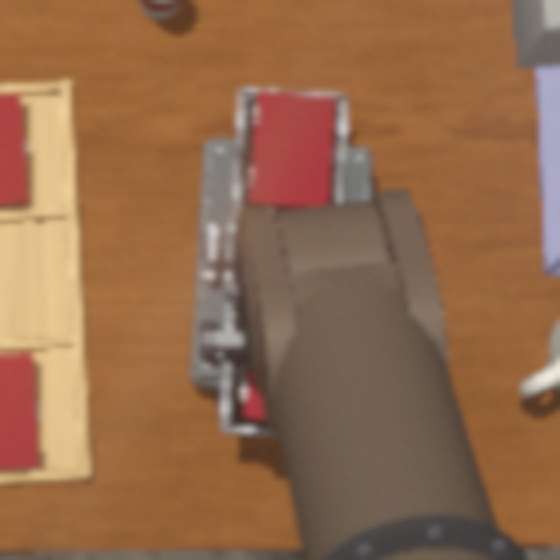

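Run:
```python
from h import *
d=dict(np.load("scene1.npz"))
f=lambda l,z:(onplane(d,np.array(l)/3.7+[250-.36,130-.36],z)[:,:2]*1000).round(1).tolist()
fr=d["frame"][170:240,310:390]; cv2.imwrite("pics/z1.png",cv2.resize(fr[...,::-1],None,fx=8,fy=8,interpolation=cv2.INTER_CUBIC))
print(f([(350,325),(456,287)],.161),f([(357,345),(445,310)],.139),f([(327,440),(458,381)],.093))
print(f([(322,408),(437,378)],.083))
```

```text
[[434.3, -27.3], [430.0, -93.2]] [[437.9, -37.2], [436.1, -94.8]] [[422.9, -12.2], [422.4, -101.4]]
[[450.7, -29.8], [437.2, -100.1]]
```

View pics/z1.png

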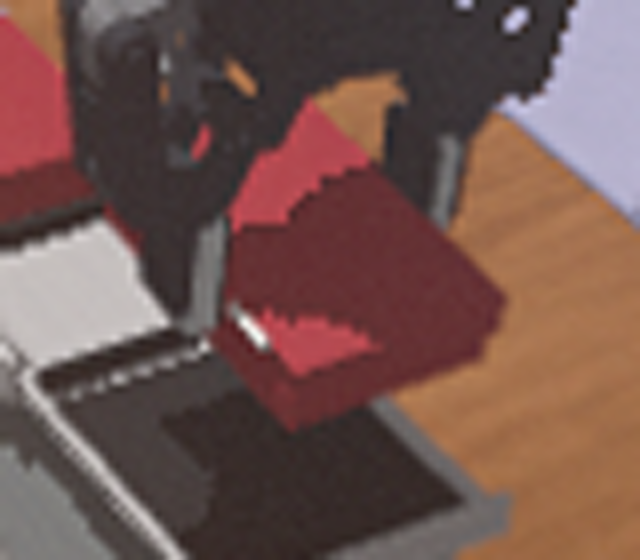

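Run:
```python
from h import *
d=dict(np.load("scene1.npz")); P=cloud(d)
f=lambda l,z:(onplane(d,np.array(l)/8+[310-.44,170-.44],z)[:,:2]*1000).round(1).tolist()
print("tin top",f([(295,378),(507,298)],.161),"bottom",f([(293,430)],.139),"wall top R",f([(510,497)],.093))
# depth on tin top & carrier floor & wall
px=lambda x,y:(int(170+y/8),int(310+x/8))
for n,q in dict(tin1=(400,250),tin2=(330,340),tin3=(300,250),floor=(300,480),floor2=(150,430),wallR=(490,510)).items():
    r,c=px(*q); print(n,P[r-1:r+2,c-1:c+2].reshape(-1,3).mean(0).round(4), P[r-1:r+2,c-1:c+2,2].std().round(4))
s=dict(np.load("scene0.npz")); Q=cloud(s)
# floor plane of the empty seat
h=s["frame"].astype(int).sum(2); reg=np.zeros(h.shape,bool); reg[205:245,315:365]=1
a=Q[reg&(h<200)]; a=a[(a[:,2]>.06)&(a[:,2]<.1)]
c=np.linalg.lstsq(np.c_[a[:,:2],np.ones(len(a))],a[:,2],rcond=None)[0]; print(len(a),a.mean(0),c,np.linalg.norm(c[:2]), "z at (474.5,-67)",c@[.4745,-.067,1])
```

```text
tin top [[433.7, -32.0], [430.9, -94.1]] bottom [[436.8, -36.6]] wall top R [[424.6, -102.9]]
tin1 [ 0.4562 -0.0818  0.1623] 0.0006
tin2 [ 0.4395 -0.047   0.1619] 0.001
tin3 [ 0.4694 -0.0597  0.162 ] 0.0006
floor [ 0.4661 -0.0678  0.0795] 0.0013
floor2 [ 0.5068 -0.0472  0.076 ] 0.0013
wallR [ 0.4257 -0.0981  0.0906] 0.0034
897 [ 0.48577525 -0.06463286  0.07814121] [-0.05187765  0.00801671  0.10386023] 0.05249341287465783 z at (474.5,-67) 0.07870716454801542
```

```bash
python3 -m pendant '[[-0.5,10,-1,1,0],[-0.5,25,-2.5,2,0],[-0.5,38,-2.5,2,0],[-0.5,46,-2.5,2,0],[-0.5,51,-2.5,2,0],[-0.5,54,-2.5,2,0],[-0.5,56,-2.5,2,0],[-0.5,58,-2.5,2,0],[-0.5,59,-2.5,2,0],[-0.5,60,-2.5,2,0],[-0.5,60,-2.5,2,0]]'
python3 - <<'E'
from h import *
from station import arm
d=arm.snapshot("scene"); np.savez("scene2.npz",**d)
cv2.imwrite("pics/s5.png",cv2.resize(d["frame"][150:260,280:400,::-1],None,fx=5.4,fy=5.4,interpolation=cv2.INTER_CUBIC))
s=arm.state(); plan(s,(.475,-.0635,.071),-.060)
E
```

```text
clock: 11.0
ee_pos: [0.4736, -0.0647, 0.0806]
ee_rot: [-2.19, 0.071, 2.187]
contact_force: [0.8, 0.1, -2.4]
gripper_width: 0.0597
shift mm [ 9.6 -1.3 -1.3] turn -0.3 F [ 0.94  0.24 -1.7 ] w 0.0596 t 11.05
```

View pics/s5.png

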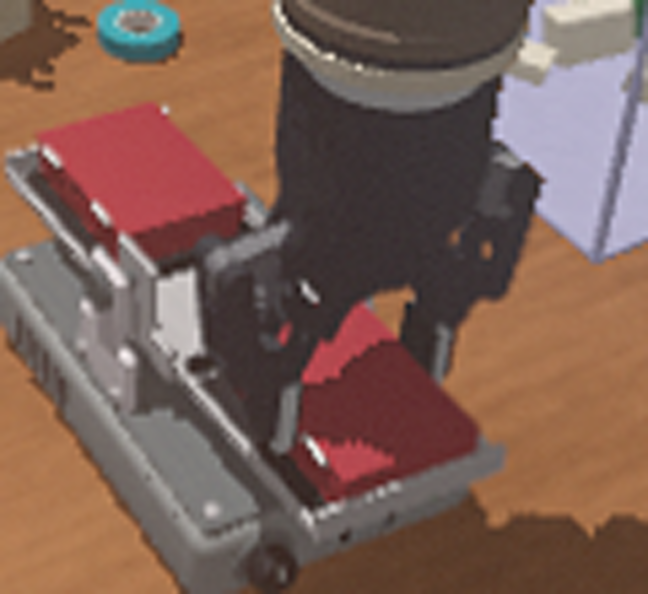

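Run:
```python
from h import *
d=dict(np.load("scene2.npz"))
f=lambda l,z:(onplane(d,np.array(l)/5.4+[280-.4,150-.4],z)[:,:2]*1000).round(1).tolist()
print("tin top",f([(325,498),(478,436)],.102),"wall top outer",f([(310,522),(502,458)],.091))
cv2.imwrite("pics/s5b.png",cv2.resize(d["frame"][220:258,325:380,::-1],None,fx=14,fy=14,interpolation=cv2.INTER_CUBIC))
```

```text
tin top [[429.5, -20.2], [426.7, -89.3]] wall top outer [[430.3, -15.2], [420.6, -98.0]]
```

View pics/s5b.png

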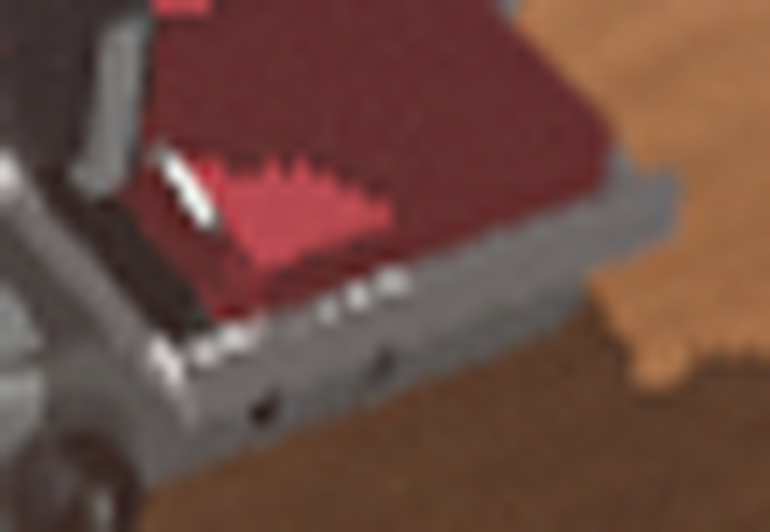

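Run:
```python
from h import *
d=dict(np.load("scene2.npz"))
f=lambda l,z:(onplane(d,np.array(l)/14+[325-.46,220-.46],z)[:,:2]*1000).round(1).tolist()
print("tin top",f([(257,270),(612,140)],.102),"wall top outer",f([(165,360),(678,180)],.091),f([(165,360),(678,180)],.089))
```

```text
tin top [[433.1, -30.4], [428.4, -91.0]] wall top outer [[433.2, -15.6], [424.8, -102.5]] [[434.6, -16.9], [426.2, -104.0]]
```

```bash
python3 -m pendant '[[-0.5,1.5,0,-0.5,0],[-0.5,3,0,-1,0],[-0.5,4.5,0,-1.5,0],[-0.5,6,0,-2,0],[-0.5,7.5,0,-2,0],[-0.5,9,0,-2,0],[-0.5,10,0,-2,0],[-0.5,10,0,-2,0],[-0.5,10,0,-2,0],[-0.5,10,0,-2,0]]'
python3 - <<'E'
from h import *
from station import arm
d=arm.snapshot("scene"); np.savez("scene3.npz",**d)
cv2.imwrite("pics/s6.png",cv2.resize(d["frame"][150:260,280:400,::-1],None,fx=5.4,fy=5.4,interpolation=cv2.INTER_CUBIC))
s=arm.state(); plan(s,(.475,-.0635,.071),-.060)
E
```

```text
clock: 12.05
ee_pos: [0.4752, -0.0649, 0.0704]
ee_rot: [-2.189, 0.071, 2.188]
contact_force: [-2.8, -0.7, -0.1]
gripper_width: 0.0597
shift mm [-0.6 -1.4  0.3] turn -0.3 F [-1.61  0.97  0.27] w 0.0594 t 12.1
```

View pics/s6.png

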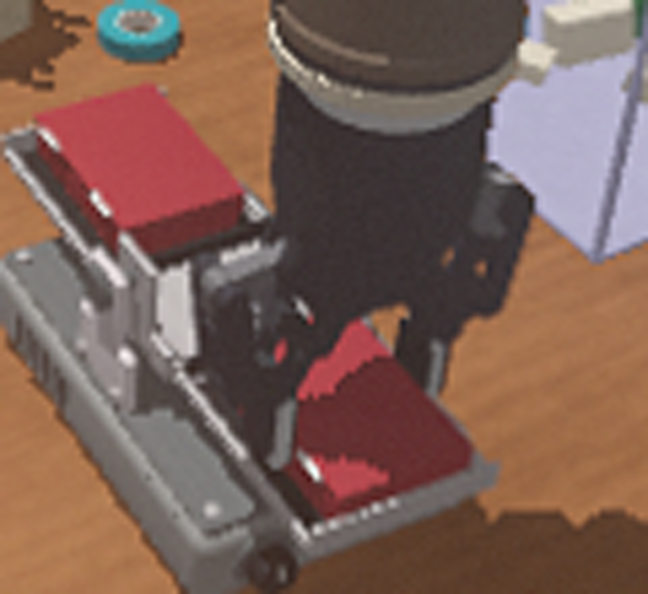

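Run:
```python
from h import *
d=dict(np.load("scene3.npz"))
cv2.imwrite("pics/s6b.png",cv2.resize(d["frame"][220:260,320:380,::-1],None,fx=13,fy=13,interpolation=cv2.INTER_CUBIC))
P=cloud(d)
# loaded tin top plane tilt
s=d; hsv=cv2.cvtColor(d["frame"],cv2.COLOR_RGB2HSV)
m=((hsv[...,0]<8)|(hsv[...,0]>172))&(hsv[...,1]>130)&(hsv[...,2]>120)
m=cv2.erode(m.astype(np.uint8),np.ones((3,3)))>0
reg=np.zeros(m.shape,bool); reg[160:200,285:330]=1
for D in (dict(np.load("scene0.npz")),d):
    Q=cloud(D); a=Q[m&reg]; a=a[(a[:,2]>.06)&(a[:,2]<.12)&(a[:,0]>.6)]
    c=np.linalg.lstsq(np.c_[a[:,:2],np.ones(len(a))],a[:,2],rcond=None)[0]; print(len(a),a.mean(0).round(4),c.round(3),"z at seat",c@[.646,-.077,1])
```

```text
382 [ 0.6528 -0.082   0.0843] [-0.092  0.009  0.145] z at seat 0.084965078559429
456 [ 0.6498 -0.0778  0.0925] [0.002 0.007 0.092] z at seat 0.09254580184898933
```

View pics/s6b.png

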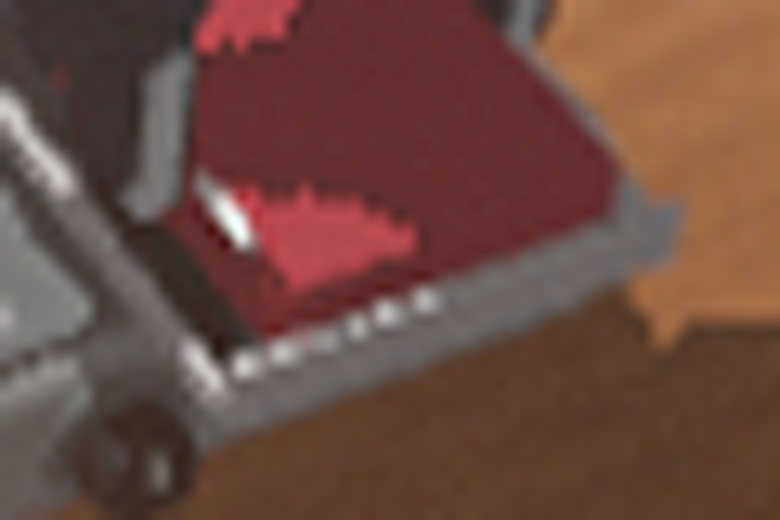

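Run:
```python
from h import *
d=dict(np.load("scene3.npz"))
f=lambda l,z:(onplane(d,np.array(l)/13+[320-.46,220-.46],z)[:,:2]*1000).round(1).tolist()
print("tin top",f([(288,292),(620,170)],.092),"wall top inner/dotted",f([(240,365),(430,298),(615,222)],.081),"outer corner",f([(222,395),(682,208)],.081))
t=dict(np.load("top0.npz"))
```

```text
tin top [[434.4, -29.6], [429.5, -91.0]] wall top inner/dotted [[433.3, -20.9], [430.0, -55.2], [428.5, -91.1]] outer corner [[429.6, -14.9], [425.5, -102.4]]
```

```bash
python3 -m pendant '[[-0.5,0,0,-0.5,0],[-0.5,0,0,-1,0],[-0.5,0,0,-1.5,0],[-0.5,0,0,-1.5,0]]'
```

```text
clock: 12.5
ee_pos: [0.4766, -0.065, 0.0703]
ee_rot: [-2.188, 0.071, 2.189]
contact_force: [-2.4, -0.7, 0.9]
gripper_width: 0.06
```

```bash
python3 -m pendant '[[-0.3,0,0,0,0],[-0.1,0,0,0,0],[0.2,0,0,0,0],[0.5,0,0,0,0],[0.8,0,0,0,0],[1,0,0,0,0],[1,0,0,0,0],[1,0,0,0,0],[1,-5,0,0,0],[1,-15,0,0,0],[1,-30,0,0,0],[1,-50,0,0,0],[1,-75,0,0,0],[1,-100,0,0,0],[1,-130,0,10,0],[1,-150,0,40,0],[1,-150,0,60,0],[1,-150,0,60,0]]'
python3 - <<'E'
from h import *
from station import arm
d=arm.snapshot("scene"); np.savez("scene4.npz",**d)
cv2.imwrite("pics/s7.png",cv2.resize(d["frame"][150:260,280:400,::-1],None,fx=5.4,fy=5.4,interpolation=cv2.INTER_CUBIC))
hsv=cv2.cvtColor(d["frame"],cv2.COLOR_RGB2HSV)
m=((hsv[...,0]<8)|(hsv[...,0]>172))&(hsv[...,1]>130)&(hsv[...,2]>110)
k,lab,st,c=cv2.connectedComponentsWithStats(m.astype(np.uint8))
P=cloud(d)
for i in range(1,k):
    if st[i,4]<150: continue
    a=P[cv2.erode((lab==i).astype(np.uint8),np.ones((3,3)))>0]; a=a[(a[:,2]>.0)&(a[:,2]<.12)]
    q=np.linalg.lstsq(np.c_[a[:,:2],np.ones(len(a))],a[:,2],rcond=None)[0]; print(c[i].round(),len(a),a.mean(0).round(4),q.round(3))
s=arm.state(); plan(s,(.475,-.0635,.071),-.060)
E
```

```text
clock: 14.3
ee_pos: [0.4148, -0.061, 0.2217]
ee_rot: [-2.19, 0.072, 2.188]
contact_force: [0.1, -0.7, -0.2]
gripper_width: 0.0854
[305. 178.] 467 [ 0.6495 -0.0775  0.093 ] [ 0.008 -0.     0.088]
[343. 224.] 704 [ 0.4763 -0.0638  0.0913] [0.01  0.002 0.087]
[214. 231.] 663 [0.6563 0.1667 0.0268] [0.028 0.003 0.008]
[259. 296.] 1067 [0.4437 0.157  0.0275] [ 0.028 -0.004  0.016]
shift mm [150.5  -1.5 -58.7] turn -0.3 F [ 0.35  0.41 -0.14] w 0.0853 t 14.35
```

View pics/s7.png

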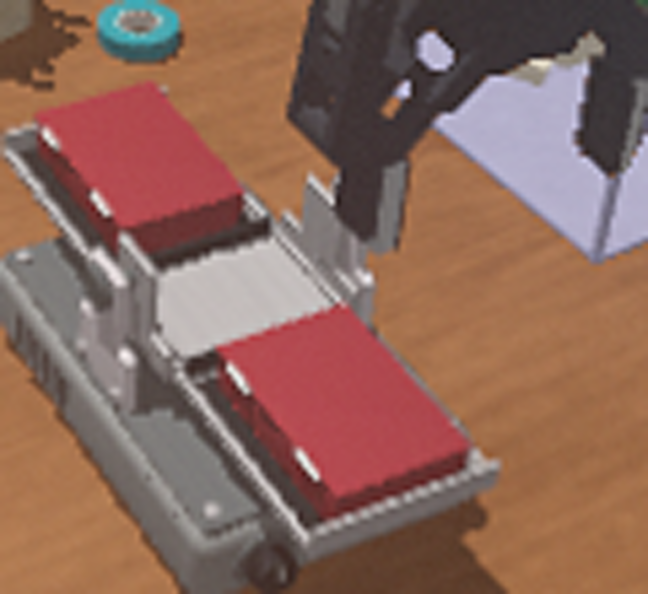

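```bash
python3 -m pendant '[[1,-10,20,0,0],[1,-25,50,0,0],[1,-40,90,0,0],[1,-50,130,0,0],[1,-50,175,0,0],[1,-50,220,0,0],[1,-50,260,0,0],[1,-50,290,0,0],[1,-50,300,0,0],[1,-50,300,0,0],[1,-50,300,0,0],[1,-50,300,0,0]]'
python3 - <<'E'
from h import *
from station import arm
for rep in range(2):
  for n in ("scene","top"):
    d=arm.snapshot(n); np.savez(f"{n}5.npz",**d)
    hsv=cv2.cvtColor(d["frame"],cv2.COLOR_RGB2HSV)
    m=((hsv[...,0]<8)|(hsv[...,0]>172))&(hsv[...,1]>130)&(hsv[...,2]>(115 if n=="scene" else 50))
    k,lab,st,c=cv2.connectedComponentsWithStats(m.astype(np.uint8))
    P=cloud(d)
    for i in range(1,k):
        if st[i,4]<150: continue
        a=P[cv2.erode((lab==i).astype(np.uint8),np.ones((5,5)))>0]; a=a[(a[:,2]>.0)&(a[:,2]<.12)]
        a=a[abs(a[:,2]-np.median(a[:,2]))<.006]
        q=np.linalg.lstsq(np.c_[a[:,:2],np.ones(len(a))],a[:,2],rcond=None)[0]; print(n,c[i].round(),len(a),a.mean(0).round(4),q.round(3))
d=dict(np.load("scene5.npz"));cv2.imwrite("pics/s8.png",cv2.resize(d["frame"][150:260,280:400,::-1],None,fx=5.4,fy=5.4,interpolation=cv2.INTER_CUBIC))
d=dict(np.load("top5.npz"));cv2.imwrite("pics/t8.png",cv2.resize(d["frame"][160:300,190:350,::-1],None,fx=5,fy=4.2,interpolation=cv2.INTER_CUBIC))
E
```

```text
clock: 15.55
ee_pos: [0.3981, -0.3588, 0.2704]
ee_rot: [-2.19, 0.068, 2.189]
contact_force: [0.0, -0.4, -0.7]
gripper_width: 0.0853
scene [305. 178.] 353 [ 0.6497 -0.0775  0.0931] [0.008 0.01  0.089]
scene [343. 224.] 556 [ 0.4762 -0.0638  0.0911] [ 0.011 -0.     0.086]
scene [213. 230.] 454 [0.6619 0.1672 0.0273] [0.002 0.004 0.025]
scene [258. 294.] 805 [0.4471 0.1569 0.0279] [ 0.009 -0.006  0.025]
top [303. 197.] 315 [ 0.6478 -0.0813  0.0916] [-0.002  0.008  0.093]
top [227. 197.] 281 [0.6614 0.1641 0.0255] [-0.007  0.008  0.029]
top [300. 251.] 349 [ 0.4767 -0.0669  0.0903] [ 0.008 -0.011  0.086]
top [229. 263.] 291 [0.45   0.1536 0.026 ] [-0.001 -0.     0.027]
scene [305. 178.] 348 [ 0.6496 -0.0776  0.0931] [0.006 0.003 0.089]
scene [343. 224.] 556 [ 0.4762 -0.0637  0.0912] [0.01  0.005 0.087]
scene [213. 230.] 451 [0.6616 0.1673 0.0274] [-0.002  0.     0.029]
scene [258. 294.] 806 [0.4471 0.1569 0.028 ] [ 0.006 -0.001  0.025]
top [303. 196.] 302 [ 0.648  -0.0809  0.0918] [0.006 0.004 0.088]
top [227. 197.] 281 [0.6615 0.1638 0.0263] [0.006 0.016 0.02 ]
top [300. 251.] 351 [ 0.4771 -0.0672  0.0898] [ 0.011 -0.005  0.084]
top [229. 263.] 303 [0.4496 0.1533 0.0258] [-0.003 -0.026  0.031]
```

View pics/s8.png

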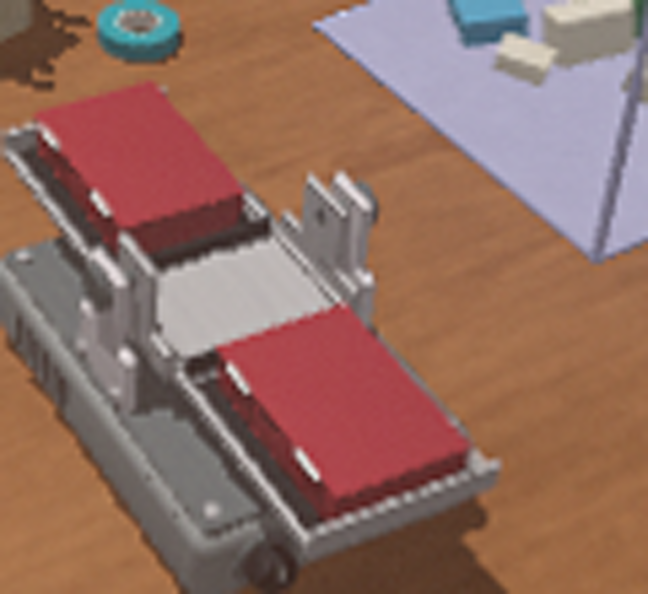

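View pics/t8.png

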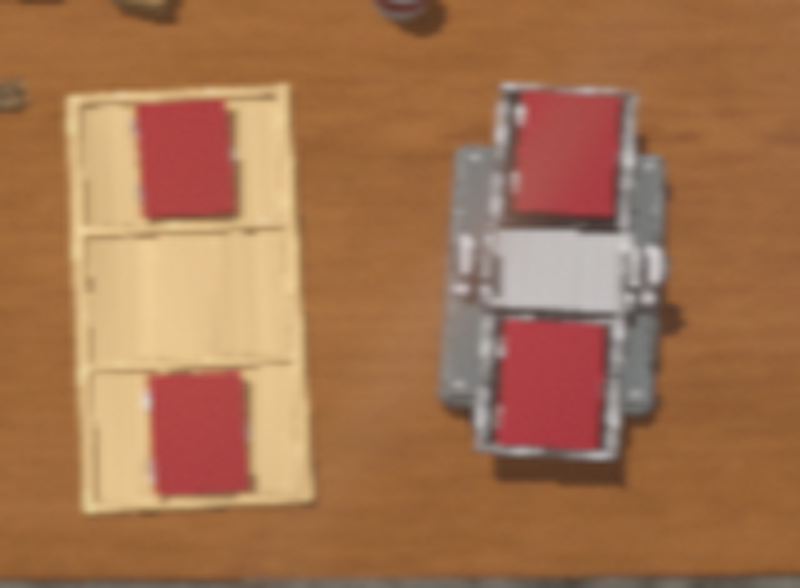

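Run:
```python
from h import *
for n in("top","scene"):
    d=dict(np.load(f"{n}5.npz")); hsv=cv2.cvtColor(d["frame"],cv2.COLOR_RGB2HSV)
    m=((hsv[...,0]<8)|(hsv[...,0]>172))&(hsv[...,1]>130)&(hsv[...,2]>(120 if n=="scene" else 50))
    k,lab,st,c=cv2.connectedComponentsWithStats(m.astype(np.uint8),connectivity=4)
    for i in range(1,k):
        if st[i,4]<150 or c[i][0]<280: continue
        w=onplane(d,np.argwhere(lab==i)[:,::-1].astype(float),.0915 if c[i][1]>205 else .0925)[:,:2]*1000
        r=cv2.minAreaRect(w.astype(np.float32)); print(n,c[i].round(1),w.mean(0).round(1),np.round(r[0],1),np.round(r[1],1),round(r[2],1))
t=dict(np.load("top5.npz"))
# profile along the carrier centreline in the top view
for u0 in (297,300,303):
    col=t["frame"][180:275,u0].astype(int); print(u0,[(180+i,*c) for i,c in enumerate(col) if i in range(0,8) or 27<i<60 or i>80])
f=lambda l,z:(onplane(t,np.array(l)/[5,4.2]+[190-.4,160-.38],z)[:,:2]*1000).round(1).tolist()
print("near wall outer",f([(475,452),(618,460)],.081),"far wall outer",f([(502,86),(638,94)],.082))
```

```text
top [303.3 196.5] [648. -80.] [648.1 -78.4] [61.5 91.4] 85.6
top [300.  251.3] [476.8 -66.3] [477.1 -65.8] [61.6 89.9] 85.6
scene [305.4 178. ] [650.9 -78.2] [652.5 -77.9] [62.8 94.2] 84.8
scene [343.1 223.8] [476.5 -63.7] [477.8 -63.7] [61.  92.2] 85.6
297 [(180, np.int64(168), np.int64(135), np.int64(120)), (181, np.int64(162), np.int64(104), np.int64(96)), (182, np.int64(169), np.int64(74), np.int64(73)), (183, np.int64(173), np.int64(70), np.int64(71)), (184, np.int64(173), np.int64(70), np.int64(70)), (185, np.int64(173), np.int64(70), np.int64(70)), (186, np.int64(173), np.int64(71), np.int64(71)), (187, np.int64(173), np.int64(73), np.int64(72)), (208, np.int64(170), np.int64(78), np.int64(76)), (209, np.int64(162), np.int64(76), np.int64(74)), (210, np.int64(126), np.int64(69), np.int64(62)), (211, np.int64(97), np.int64(67), np.int64(58)), (212, np.int64(92), np.int64(71), np.int64(63)), (213, np.int64(95), np.int64(76), np.int64(69)), (214, np.int64(131), np.int64(121), np.int64(118)), (215, np.int64(181), np.int64(175), np.int64(173)), (216, np.int64(193), np.int64(187), n
[... 6773 characters left out ...]
65)), (263, np.int64(166), np.int64(59), np.int64(65)), (264, np.int64(166), np.int64(58), np.int64(64)), (265, np.int64(162), np.int64(58), np.int64(63)), (266, np.int64(145), np.int64(68), np.int64(70)), (267, np.int64(119), np.int64(92), np.int64(90)), (268, np.int64(116), np.int64(104), np.int64(99)), (269, np.int64(100), np.int64(79), np.int64(67)), (270, np.int64(90), np.int64(60), np.int64(42)), (271, np.int64(87), np.int64(57), np.int64(37)), (272, np.int64(87), np.int64(58), np.int64(37)), (273, np.int64(87), np.int64(57), np.int64(38)), (274, np.int64(94), np.int64(62), np.int64(39))]
near wall outer [[429.4, -19.1], [422.8, -106.6]] far wall outer [[703.6, -39.9], [697.0, -125.8]]
```

The second tin sits flat in its seat. The carrier rests about 0.01 rad from level, and that is the same in both cameras and in repeated pictures. I'll take one last full view before handing in.

Run:
```python
from h import *
from station import arm
d=arm.snapshot("scene"); cv2.imwrite("pics/s9.png",d["frame"][...,::-1])
P=cloud(d); s0=dict(np.load("scene0.npz"))
print("tops z",P[176:181,302:308,2].mean().round(4),P[221:227,340:346,2].mean().round(4))
df=np.abs(d["frame"].astype(int)-s0["frame"]).sum(2)
for n,(r,c) in dict(can=(178,243),penpot=(318,148)).items(): print(n,df[r-25:r+25,c-15:c+15].mean().round(1))
s=arm.state(); print(s["clock"],np.abs(s["dq"]).max().round(3),np.round(s["contact_force"],1))
```

```text
tops z 0.0929 0.0913
can 5.4
penpot 5.2
15.8 0.005 [ 0.4 -0.   0.1]
```

View pics/s9.png

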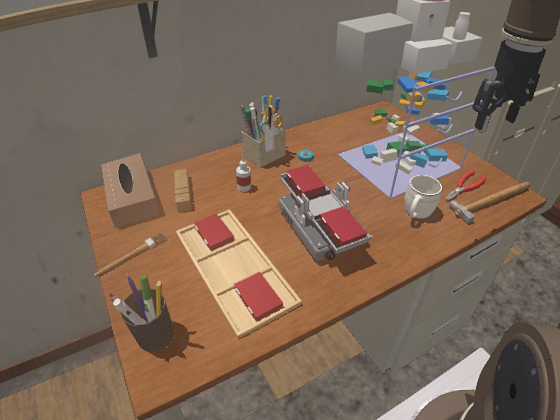

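The full view shows both seats filled at (305,180) and (343,224), with two tins left in the tray. The mug, pen pot and oil can are where they started, and the gripper is clear at (510,90).

```bash
python3 -c "
from station import arm
print(arm.hand_in())"
```

```text
the job is handed in; nothing more can be done
None
```

The full tin was in the middle bay. It now lies flat in the empty seat, and the carrier hangs very nearly level. I handed the job in at about 16 s of the 67 s allowed.

**Finding the tin:** I lifted the bay 1 tin, which read about 1.8 N, so it was part used and I put it back. The bay 2 tin read about 5.9 N, which matches 0.60 kg. I did not weigh the bay 3 tin.

**Placing it:** I lowered it onto the carrier until the carrier had swung level and took the tin's weight. I then released it and moved the arm well clear.

**Last checks:**
- **Level:** the carrier rests about 0.01 rad from level, with the new tin's side about 2 mm low. It started near 0.09 rad. Both cameras and repeated pictures gave the same figure. The likely cause is the new tin sitting about 1 mm off centre along the seat, and I chose not to re-grip it for that.
- **Camera agreement:** the two cameras differ by 2 to 4 mm sideways, which is within the play in the seat.
- **Everything else:** the loaded tin is still in its seat. The pen pot and oil can match the first picture, and the mug looks unmoved by eye. The robot touches nothing.

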